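# Unlock the watch bonding press and hold its knob at 8 mm

## Robot

A 7-joint arm with a two-finger parallel gripper is mounted at the origin on a cart in front of the work surface, level with it; the furniture and walls round the work are solid. World frame = base frame: x ahead of the robot, y to its left, z up, the work surface at z = 0. Lengths are in mm, angles in rad, forces in N, time in s.
With the tool pointing down it reaches from about 400 to 875 mm from the base axis. Payload 4.4 kg.
Tool frame: the origin (TCP) lies on the centre line of the jaws, within the pads' length; the fingertips stand 25 mm ahead of it and the grasp point (between the pads) lies 6 mm ahead of it (ctrl.finger_overhang is the distance from the TCP to the fingertips, in mm); z points along the fingers, y is the line along which they close (so a half turn about z gives the same grasp; the last joint's range is limited). The gripper opens to 85 mm and grips with 20 to 120 N. Pads are 22 mm wide; open, the fingers measure 114 mm over their backs; the gripper's body (76 mm by 85 mm) begins 54 mm behind the grasp point. The pads swing forward as they close: fully open they stand 13 mm farther back than shut.
Start: joints at [1.269, 0.628, 0.038, 1.517, -0.027, 0.996, -0.02], TCP at [151.88, -632.021, 256.313] pointing down, gripper open.
Joint ranges: [-3.06, 3.06], [-0.37, 2.12], [-1.25, 1.32], [0.18, 2.47], [-1.1, 4.24], [0.23, 1.98], [-2.94, 2.94]. Speed limits (rad/s): [2.57, 2.57, 3.14, 3.14, 3.14, 3.14, 3.14].

## Interface

Orientations are given as [roll, pitch, yaw] about the fixed x, y, z axes, in that order (R = Rz(yaw) Ry(pitch) Rx(roll)).
In Python, from cell import ctrl gives the robot as it stands. The module is installed in compiled form; this text tells all that it offers.
- The arm moves only by the tool play_rows, never from a script. Its argument "targets" is a list of rows, each a list of 5 numbers: the closure, from 0 (fully open) to 1 (shut), then the shift along the tool's x, y, z in cm, then the turn about the tool's z in degrees. In form: [[gripper, dx, dy, dz, spin], ...]. A call has 1 to 10 rows; each row is the pose to reach, as a shift and turn from the pose commanded when the call began, along the tool's axes at that moment; what a row does not reach only later rows make up. A row lasts 1/10 s, in which the tool goes at most 50 mm and 8.59 degrees, less where a joint would pass 70% of its speed; a pose out of reach is approached as far as the arm can. A call with a gripper value outside its range is refused whole. The fingers move at their own pace and stop on an object; the grip force is fixed at half the most. Time passes only in rows, so rows that repeat a pose let the fingers close. It gives the time, the measured TCP pose, the force, the opening and the grip force at its end, in the units of the state.
- ctrl.read_state(): the state, without advancing time (a new reading comes with each control period).
- ctrl.get_image(name): name is "side" or "top" or "wrist"; returns (picture, depth): 400x640x3 uint8, red, green, blue; 400x640 float32, mm along the optical axis (not along the pixel's ray), 0 where there is no reading.
- ctrl.calibration(name): a dict with "vfov" (degrees; the focal length in pixels is half the picture's height over the tangent of half this angle, whatever the lens; pixels are square), "cx", "cy" (the principal point, pixels), "extrinsics" (4x4, takes a point from camera to world coordinates); the wrist camera has in their place "mount" (4x4, takes a point from camera to tool coordinates, whose origin is the TCP and whose axes are the flange's). Camera axes: x right, y down, z forward; pixel columns grow to the right and rows downward; lengths in mm; the calibration is good to about 2 mm. A picture is of the moment at which its call begins: read the wrist's pose just before it. calibration takes no time and is no camera call.
- ctrl.finish_job(): hands the job in; it is judged then, once.
Trained networks look in the newest picture that a camera, given by its name, has taken for a name from the list of things; names that differ only in an ending like _2 or _b are one class to them, and where a whole thing is asked for, a point or a joint stands for the part that bears it (a point fixed in the world has none). Each returns a list of dicts, best first, with "confidence" (0 to 1); they miss things now and then, are a little off and sometimes report something else, mostly with a low value. They report only what shows in the picture. A call takes as long as a camera call. They do not tell look-alikes from the thing itself.
- ctrl.search_frame(camera, name): "bbox" ([left, top, right, bottom] in pixels, round what is visible of it).
- ctrl.trace(camera, name): "pixels" (400x640 bool, what is visible of it) and "bbox" ([left, top, right, bottom] in pixels, round what is visible of it).
The state is a dict: "clock": time; "qpos": joint angles; "qd": joint speeds; "tau": joint torques, N m; "eef_pos": TCP position; "tool_rot": TCP orientation; "force": force on the tool from outside, world axes, zero at the start; "torque": the same for the moment, N m; "width": finger opening in mm; "gripper_force": force on a finger pad.
Only numpy, scipy, OpenCV 4.12 (cv2) and the standard library are available. Lean on these libraries where they do the work, as an engineer would, in place of code of your own. Each camera call takes 0.05 s, during which the arm holds its last target. There are 200 camera calls.

## Task

Pull the lock plug straight out of the small bonding press against its sprung detent, and lay it down in the shallow metal tray without dropping it. Then press the press's sprung round knob down 8 mm with the fingers, until its top is level with the top of the thin stub post beside it and never down to its stop, and keep it held there: the program finishes while still holding the knob down, after at least 3 seconds of steady hold. Leave the loupe, the oil pot and the movement holder where they are.

Things in the scene. Friction and masses are not known exactly. Their poses are not given: they have to be found in the camera images.
- press: Small grey press for bonding watch crystals, screwed to the bench: base 110 x 84 x 12 mm, column behind, flat arm 76 mm wide with its top 60 mm above the bench. Origin: on the bench, on the plunger's vertical axis; x to the back (column), -x to the front, where the plug comes out; z up. On the arm two guide rails 12 mm high along x, from x = -24 to +14 mm, at y = 15 to 23 mm either side.
- post_top (a point): Top centre of the thin stub post (6 mm diameter) fixed on the press's arm at x = 14, y = 31 mm of the press, 86 mm above the bench: the height of the knob's top at 8 mm of travel.
- plunger (a joint): Travel of the knob downwards in m: 0 up, 0.014 at the lower stop, 0.008 wanted. Spring: about 4 N to start it, about 9 N at 8 mm (0.6 N per mm); it springs back when let go. With the plug in place it stops at about 4 mm.
- knob_top (a point): Centre of the flat top of the black knurled round knob (30 mm diameter, 14 mm high) on the plunger, 94 mm above the bench when up. The knob's underside is then 80 mm above the bench; an 8 mm stem joins it to the arm.
- plug: Loose aluminium lock plug, 73 mm long, 50 g. Rear: a fork 28 mm wide, 16 mm high, from x = -26 to +10 mm, that straddles the stem below the knob, on the arm, between the rails (1 mm clearance a side). Front: the grip tab, on a 12 mm wide neck. Origin: underside of the fork, on the plunger axis when seated, axes then as the press's.
- plug_grip (a point): Middle of the plug's grip tab: 26 mm long (x), 12 mm wide (y, grip across this), 26 mm high; 50 mm in front of the plug's origin, 18 mm above its underside, 8 mm below the tab's top. Two sprung balls in the rails hold the plug: 6 to 10 N along the press's -x frees it within 6 mm, then about 5 N drags it. Pull it 40 mm straight out, level, before lifting: the fork leaves the rails after 36 mm.
- tray: Shallow open aluminium tray fixed to the bench, 140 (x) x 180 (y) mm, 14 mm high, walls and floor 3 mm thick. Origin: centre of its underside, on the bench.
- loupe: Black eyeglass loupe, a cup 36 mm across and 30 mm high, standing loose; leave it alone. Origin at its underside.
- movement_holder: Small steel movement holder (vice), 38 x 81 x 17 mm, loose; leave it alone. Origin at its underside.
- oil_pot: Small capped oil pot, 28 mm across, 20 mm high, loose; leave it alone. Origin at its underside.
Mind the look-alikes: they are no part of the job. Of the things shaped like the plug, the aluminium one is meant.

How it is judged:
By the outcome, as a careful person would: the job done as asked, in the order asked, and still so for the second after the job is handed in, while the arm keeps its last pose, push and grip.
It also fails if it takes over 64 s, if anything falls off the work surface, if the arm or the gripper's body presses on something with over 40 N, if the wrist force passes 120 N, or if a joint passes its speed limit or range.

## Working session

There is one attempt and no reset: what is moved stays moved. The work goes in short steps, Python scripts to look and compute and a tool call to move; the robot and the scene stay as the last step left them, time stands still between calls to the robot, and variables do not carry over. Pictures are saved under pics/ and viewed, at most 10 in all, crops included, and the job is handed in when it is done.

Besides the shell and the picture viewer there is one more tool, called after "Request:" as name(argument=value, ...), one argument or row to a line, values as JSON. play_rows: Moves the arm, as the interface text tells. Its arguments: {"type":"object","properties":{"targets":{"type":"array"}},"required":["targets"]}

```bash
mkdir -p pics; cat > h.py <<'E'
import numpy as np, cv2
from cell import ctrl
from scipy.spatial.transform import Rotation as R
def tool(s):
    T=np.eye(4); T[:3,:3]=R.from_euler('xyz',s['tool_rot']).as_matrix(); T[:3,3]=s['eef_pos']; return T
def grab(name,fn=None):
    s=ctrl.read_state(); im,d=ctrl.get_image(name); c=ctrl.calibration(name)
    E=np.array(c['extrinsics']) if 'extrinsics' in c else tool(s)@np.array(c['mount'])
    f=200/np.tan(np.radians(c['vfov'])/2)
    v,u=np.mgrid[:400,:640]
    P=np.stack([(u-c['cx'])/f*d,(v-c['cy'])/f*d,d],-1)@E[:3,:3].T+E[:3,3]
    P[d<=0]=np.nan
    if fn: cv2.imwrite('pics/'+fn,im[:,:,::-1])
    return im,d,P,E,f,c
def proj(p,E,f,c):
    q=E[:3,:3].T@(np.array(p)-E[:3,3]); return q[0]/q[2]*f+c['cx'],q[1]/q[2]*f+c['cy']
E
python3 - <<'E'
from h import *
s=ctrl.read_state(); print(s)
for n in ['top','side']:
    im,d,P,E,f,c=grab(n,n+'1.png'); print(n,f,E.round(2).tolist(),c.keys())
    for o in ['press','plug','plug_grip','knob_top','tray','loupe','movement_holder','oil_pot']:
        for r in ctrl.trace(n,o)[:3]:
            m=r['pixels']; p=P[m]; print(o,round(r['confidence'],2),r['bbox'],np.nanmedian(p,0).round(0),np.nanpercentile(p,97,axis=0).round(0),np.nanpercentile(p,3,axis=0).round(0))
E
```

```text
{'clock': 0.0, 'qpos': array([ 1.26923327,  0.62935248,  0.03843577,  1.51840588, -0.02699975,
        0.99627947, -0.0200168 ]), 'qd': array([ 0.00091889, -0.0013597 ,  0.00076307, -0.00022137,  0.00076002,
       -0.00086841,  0.00029231]), 'tau': array([-6.24213317e-04, -5.63413668e+01,  1.22594129e+00, -1.93447137e+01,
        1.09931873e-02,  1.04144230e-02,  2.13262751e-06]), 'eef_pos': array([ 151.72309776, -631.43506676,  255.37269944]), 'tool_rot': array([-3.13966546e+00,  2.31140467e-05,  2.35750561e-01]), 'force': array([0.20659826, 0.26973771, 0.60718165]), 'torque': array([ 0.00952215, -0.00618693,  0.01857694]), 'gripper_force': 0.0, 'width': 85.4845230289939}
top 515.4564298651519 [[0.03, -1.0, 0.06, 460.6], [-1.0, -0.03, -0.0, -57.51], [0.0, -0.06, -1.0, 1685.7], [0.0, 0.0, 0.0, 1.0]] dict_keys(['vfov', 'cx', 'cy', 'extrinsics'])
plug_grip 0.57 [449.8, 173.6, 472.2, 186.5] [ 630. -526.   17.] [ 645. -490.   29.] [ 611. -549.   -0.]
plug_grip 0.47 [347.4, 209.1, 353.0, 222.7] [ 506. -157.   78.] [ 523. -150.   93.] [ 481. -169.   10.]
knob_top 0.56 [346.0, 202.3, 356.5
[... 622 characters left out ...]
611. -539.    5.]
plug_grip 0.31 [317.5, 182.2, 327.5, 189.8] [ 534. -153.   93.] [ 544. -146.   96.] [ 524. -163.   85.]
knob_top 0.42 [322.3, 182.1, 324.0, 187.9] [ 533. -154.   92.] [ 544. -147.   96.] [ 522. -171.   82.]
tray 0.66 [289.8, 254.7, 360.6, 310.8] [492. 216.   3.] [565. 304.  14.] [417. 117.   1.]
loupe 0.38 [297.6, 183.5, 334.4, 216.7] [ 544. -142.   22.] [ 597. -120.   91.] [ 491. -197.    1.]
movement_holder 0.59 [342.5, 224.7, 358.8, 245.2] [434.   3.   9.] [454.  43.  16.] [413. -34.   1.]
oil_pot 0.65 [319.6, 320.1, 333.7, 336.0] [473. 370.  16.] [485. 378.  20.] [462. 354.   1.]
oil_pot 0.6 [289.0, 255.2, 361.1, 311.2] [492. 216.   3.] [565. 303.  14.] [417. 120.   1.]
```

```bash
python3 - <<'E'
import cv2,numpy as np
a=cv2.imread('pics/top1.png'); b=cv2.imread('pics/side1.png')
x=cv2.resize(a[150:260,240:480],(800,367),interpolation=cv2.INTER_CUBIC)
y=cv2.resize(b[155:255,280:370],(260,289)); z=cv2.resize(b[150:350,200:520],(400,250))
o=np.zeros((600,800,3),np.uint8); o[:367]=x; o[367:,:260]=cv2.resize(b[170:225,280:370],(260,233)); o[367:,280:800]=cv2.resize(b[150:350,140:500],(520,233))
cv2.imwrite('pics/c1.png',o)
E
```

```text
(no output)
```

View pics/c1.png

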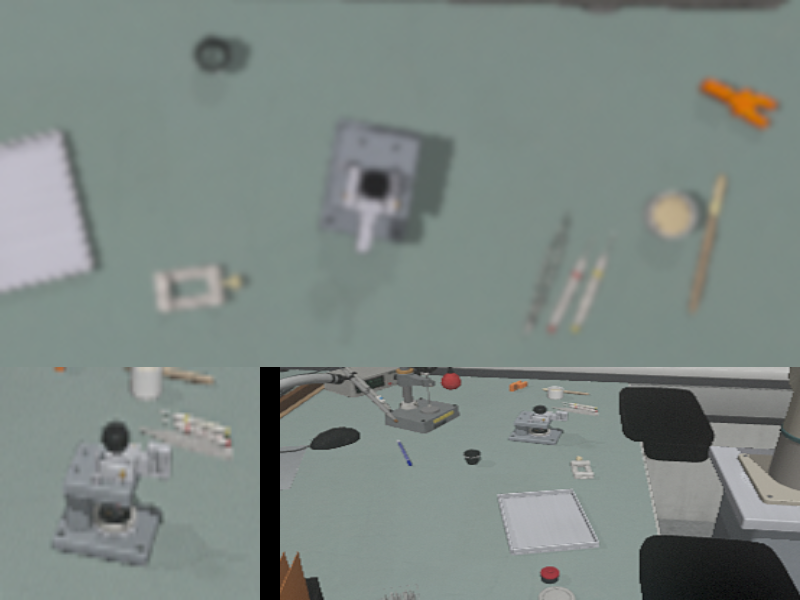

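The side and top views show the press at about (540,-160) with its light aluminium tab toward the robot, and the orange plug is a look-alike. The tray is on the left at about (492,216). I'll move closer to look with the wrist camera.

Request:
play_rows(
  targets=[
    [0, 43, -39, 0, 22],
    [0, 43, -39, 0, 22],
    [0, 43, -39, 0, 22],
    [0, 43, -39, 0, 22],
    [0, 43, -39, 0, 22],
    [0, 43, -39, 0, 22],
    [0, 43, -39, 0, 22],
    [0, 43, -39, 0, 22],
    [0, 43, -39, 0, 22],
    [0, 43, -39, 0, 22],
  ],
)

```text
clock: 1.9
eef_pos: [434.6, -217.2, 256.7]
tool_rot: [3.141, -0.001, -0.148]
force: [1.1, -0.6, 0.8]
width: 85.3
gripper_force: 0.0
```

Request:
play_rows(
  targets=[
    [0, 0, 0, 0, 0],
    [0, 0, 0, 0, 0],
  ],
)

```text
clock: 2.1
eef_pos: [434.3, -217.7, 256.4]
tool_rot: [3.142, -0.0, -0.144]
force: [0.0, -1.5, -0.4]
width: 85.0
gripper_force: 0.0
```

```bash
python3 - <<'E'
from h import *
s=ctrl.read_state(); print(s['clock'],s['eef_pos'],s['tool_rot'])
print(np.array(ctrl.calibration('wrist')['mount']).round(2).tolist())
im,d,P,E,f,c=grab('wrist','w1.png'); print(f,proj([540,-162,94],E,f,c))
for o in ['press','plug','plug_grip','knob_top','tray']:
    for r in ctrl.trace('wrist',o)[:3]:
        m=r['pixels']; p=P[m]; print(o,round(r['confidence'],2),r['bbox'],np.nanmedian(p,0).round(0),np.nanpercentile(p,97,axis=0).round(0),np.nanpercentile(p,3,axis=0).round(0))
E
```

```text
2.1 [ 434.26034248 -217.74518151  256.40257365] [ 3.14151649e+00 -2.27273209e-04 -1.44425221e-01]
[[-0.0, -0.97, -0.26, 66.21], [1.0, -0.0, -0.0, -0.41], [0.0, -0.26, 0.97, -118.07], [0.0, 0.0, 0.0, 1.0]]
289.6081652556587 (np.float64(241.87709259631535), np.float64(88.63430709741888))
press 0.58 [210.6, 41.9, 296.6, 140.8] [ 544. -171.   60.] [ 585. -126.   95.] [ 493. -205.   11.]
plug 0.61 [238.7, 92.0, 263.3, 161.6] [ 502. -159.   77.] [ 522. -148.   87.] [ 475. -173.   63.]
plug_grip 0.96 [236.7, 85.4, 264.9, 164.5] [ 504. -159.   77.] [ 536. -149.   87.] [ 476. -176.   65.]
knob_top 0.97 [227.5, 76.0, 264.3, 113.5] [ 535. -163.   94.] [ 548. -149.   96.] [ 522. -176.   82.]
tray 0.55 [0.0, 98.4, 76.4, 237.0] [486. 154.   4.] [570. 208.  15.] [431. 110.   2.]
```

```bash
cat >> h.py <<'E'
def fit(P,lo,hi,x,y):
    m=(P[...,2]>lo)&(P[...,2]<hi)&(P[...,0]>x[0])&(P[...,0]<x[1])&(P[...,1]>y[0])&(P[...,1]<y[1])
    q=P[m]; return len(q),q[:,2].mean().round(1) if len(q) else 0,cv2.minAreaRect(q[:,:2].astype(np.float32)) if len(q)>3 else None
E
python3 - <<'E'
from h import *
im,d,P,E,f,c=grab('wrist')
print('knob',fit(P,91,98,(510,565),(-190,-135)))
print('tab',fit(P,82,90,(465,512),(-180,-130)))
print('arm/base',fit(P,3,98,(460,620),(-240,-90)))
print('basetop',fit(P,9,15,(460,620),(-240,-90)))
cv2.imwrite('pics/c2.png',cv2.resize(im[30:180,180:340,::-1],(640,600),interpolation=cv2.INTER_CUBIC))
E
```

```text
knob (884, np.float64(94.0), ((535.3858032226562, -161.90939331054688), (30.1894588470459, 30.343242645263672), 7.2237138748168945))
tab (342, np.float64(86.0), ((485.88165283203125, -154.40696716308594), (12.930517196655273, 25.53490447998047), 79.33776092529297))
arm/base (8297, np.float64(58.7), ((545.6265258789062, -176.68148803710938), (104.83043670654297, 155.7200927734375), 78.36003112792969))
basetop (1461, np.float64(12.3), ((543.3688354492188, -163.2025604248047), (83.61734771728516, 108.9842300415039), 81.33650207519531))
```

View pics/c2.png

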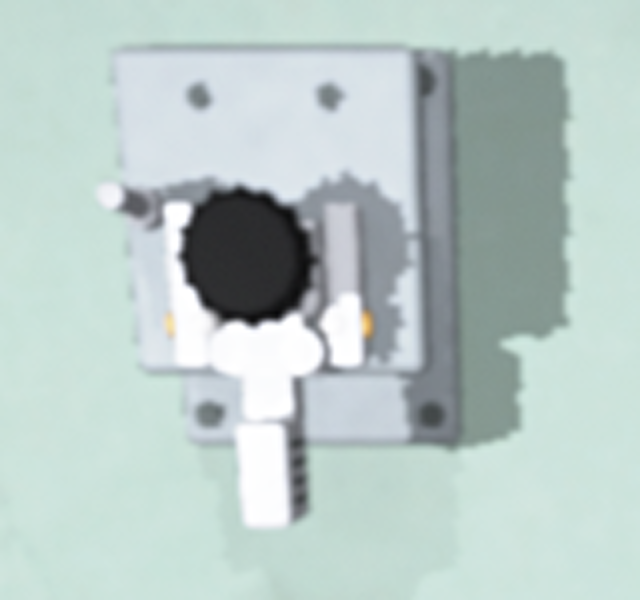

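The wrist crop shows the black knob at the centre, the tab pointing down in the picture and the stub post on the left. The measurements match the given sizes: knob at (535.4,-161.9,94), tab at (485.9,-154.4,86), press yaw about -8.7°.

Request:
play_rows(
  targets=[
    [0, 4.2, -7.0, 4, 0.4],
    [0, 4.2, -7.0, 8, 0.4],
    [0, 4.2, -7.0, 11.5, 0.4],
    [0, 4.2, -7.0, 11.5, 0.4],
    [0, 4.2, -7.0, 11.5, 0.4],
    [0, 4.2, -7.0, 11.5, 0.4],
  ],
)

```text
clock: 3.05
eef_pos: [486.0, -157.7, 143.6]
tool_rot: [3.14, -0.003, -0.158]
force: [0.3, 0.3, 1.0]
width: 85.4
gripper_force: 0.0
```

```bash
python3 - <<'E'
from h import *
s=ctrl.read_state(); print(s['clock'],s['eef_pos'],s['tool_rot'])
im,d,P,E,f,c=grab('wrist','w2.png')
k=fit(P,91,98,(510,565),(-190,-135));t=fit(P,83,90,(465,507),(-180,-130))
print(k,t)
Ti=np.linalg.inv(tool(s))
for q,z in((k,94),(t,78)): print((Ti@[*q[2][0],z,1]).round(1))
cv2.imwrite('pics/c3.png',cv2.resize(im[:,:,::-1],(640,400)))
E
```

```text
3.05 [ 486.03842258 -157.73076449  143.58353613] [ 3.14044162 -0.00343273 -0.15752812]
(2063, np.float64(94.1), ((535.3399047851562, -162.08599853515625), (30.429004669189453, 30.71038818359375), 68.16907501220703)) (708, np.float64(86.1), ((486.3739013671875, -154.41680908203125), (12.460970878601074, 25.250469207763672), 81.17285919189453))
[49.2 -3.5 49.7  1. ]
[-0.4 -3.4 65.6  1. ]
```

View pics/c3.png

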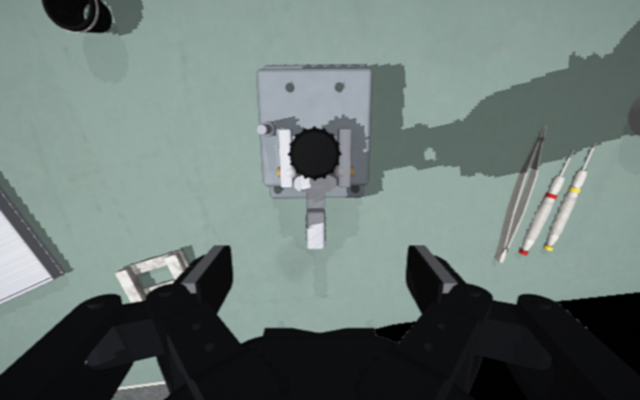

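Request:
play_rows(
  targets=[
    [0, 0, -0.3, 2.5, 0],
    [0, 0, -0.3, 5, 0],
    [0, 0, -0.3, 5.8, 0],
    [0, 0, -0.3, 5.8, 0],
    [0, 0, -0.3, 5.8, 0],
    [0, 0, -0.3, 5.8, 0],
    [0, 0, -0.3, 5.8, 0],
  ],
)

```text
clock: 3.8
eef_pos: [486.5, -153.2, 84.4]
tool_rot: [3.141, -0.002, -0.155]
force: [-0.2, -0.1, -0.3]
width: 85.3
gripper_force: 0.0
```

```bash
python3 - <<'E'
from h import *
p=[]
for i in range(3):
    s=ctrl.read_state(); im,d,P,E,f,c=grab('wrist')
    Ti=np.linalg.inv(tool(s)); 
    k=fit(P,91,98,(510,565),(-190,-135));t=fit(P,83,90,(465,507),(-180,-130))
    print(s['eef_pos'].round(1),s['tool_rot'].round(3),(Ti@[*k[2][0],94,1]).round(1),(Ti@[*t[2][0],78,1]).round(1),t)
E
```

```text
[ 486.5 -153.2   84.4] [ 3.141e+00 -2.000e-03 -1.550e-01] [49.6  1.4 -9.5  1. ] [-0.1  1.6  6.4  1. ] (1399, np.float64(86.1), ((486.21978759765625, -154.7290496826172), (12.476103782653809, 26.206972122192383), 81.35884094238281))
[ 486.4 -153.1   84.1] [ 3.141e+00 -1.000e-03 -1.550e-01] [49.6  1.5 -9.8  1. ] [0.2 1.8 6.1 1. ] (1411, np.float64(86.1), ((486.2752380371094, -154.8414306640625), (12.621247291564941, 25.904451370239258), 80.58433532714844))
[ 486.3 -153.    83.9] [ 3.141e+00 -1.000e-03 -1.550e-01] [ 49.8   1.6 -10.    1. ] [0.2 1.9 5.9 1. ] (1421, np.float64(86.1), ((486.2138671875, -154.8606414794922), (12.785390853881836, 26.29492950439453), 80.53092193603516))
```

Request:
play_rows(
  targets=[
    [0, 0, 0.17, 0, 0],
    [0, 0, 0.17, 0, 0],
    [0.6, 0, 0.17, 0, 0],
    [0.6, 0, 0.17, 0, 0],
    [0.7, 0, 0.17, 0, 0],
    [0.7, 0, 0.17, 0, 0],
  ],
)

```text
clock: 4.55
eef_pos: [485.6, -154.5, 83.3]
tool_rot: [-3.142, 0.0, -0.155]
force: [-0.2, -0.1, -0.5]
width: 28.4
gripper_force: 0.0
```

Request:
play_rows(
  targets=[
    [1, 0, 0, 0, 0],
    [1, 0, 0, 0, 0],
    [1, 0, 0, 0, 0],
    [1, 0, 0, 0, 0],
    [1, 0, 0, 0, 0],
  ],
)

```text
clock: 5.05
eef_pos: [485.6, -154.5, 83.4]
tool_rot: [-3.142, -0.0, -0.155]
force: [-2.5, 0.2, 3.4]
width: 10.7
gripper_force: 60.1
```

Request:
play_rows(
  targets=[
    [1, -0.4, 0, 0, 0],
    [1, -0.8, 0, 0, 0],
    [1, -1.2, 0, 0, 0],
    [1, -1.6, 0, 0, 0],
  ],
)

```text
clock: 5.45
eef_pos: [470.0, -152.2, 83.4]
tool_rot: [3.141, -0.001, -0.155]
force: [3.2, -1.3, -0.6]
width: 10.9
gripper_force: 59.7
```

Request:
play_rows(
  targets=[
    [1, -0.5, 0, 0, 0],
    [1, -1, 0, 0, 0],
    [1, -1.5, 0, 0, 0],
    [1, -2, 0, 0, 0],
    [1, -2.5, 0, 0, 0],
    [1, -3, 0, 0, 0],
    [1, -3.2, 0, 0, 0],
    [1, -3.2, 0, 0, 0],
  ],
)

```text
clock: 6.25
eef_pos: [437.5, -147.0, 83.2]
tool_rot: [-3.141, 0.001, -0.155]
force: [-0.1, 1.1, -1.2]
width: 10.9
gripper_force: 59.8
```

```bash
python3 - <<'E'
from h import *
s=ctrl.read_state(); print(s['eef_pos'],s['force'])
im,d,P,E,f,c=grab('wrist','w4.png'); 
for o in ['plug','tray']:
  for r in ctrl.trace('wrist',o)[:2]:
    print(o,r['confidence'],r['bbox'],np.nanmedian(P[r['pixels']],0))
im2,d2,P2,*_=grab('side')
r=ctrl.trace('side','tray')[0]; p=P2[r['pixels']]; p=p[p[:,2]<30]; print(cv2.minAreaRect(p[:,:2].astype(np.float32)))
im2,d2,P2,*_=grab('top')
q=P2[(P2[...,2]>8)&(P2[...,2]<22)&(P2[...,1]>90)&(P2[...,1]<330)&(P2[...,0]<600)&(P2[...,0]>380)]; print(cv2.minAreaRect(q[:,:2].astype(np.float32)),len(q))
cv2.imwrite('pics/c4.png',im[:,:,::-1])
E
```

```text
[ 437.52402015 -147.02452279   83.21021289] [-0.10819421  1.06000034 -1.23852819]
plug 0.76 [287.6, 140.8, 353.7, 303.6] [ 470.09154117 -149.19869997   76.3846518 ]
((492.5531921386719, 197.4801788330078), (148.01846313476562, 209.02606201171875), 15.680715560913086)
((491.2353210449219, 213.8158416748047), (227.09500122070312, 213.76548767089844), 88.83814239501953) 502
```

View pics/c4.png

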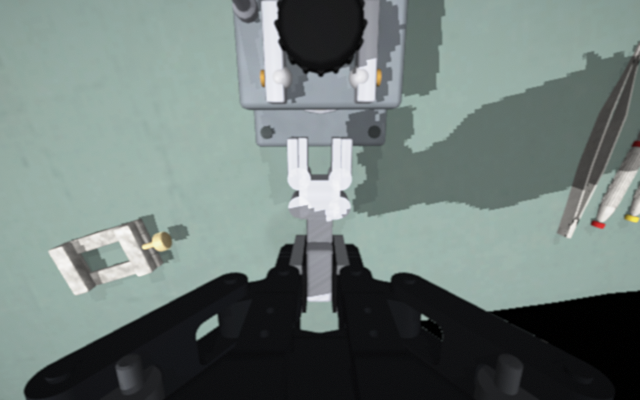

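The plug is free of the rails: the fork is at about pixel (320,170), clear of the press and level. I'll carry it to the tray.

Request:
play_rows(
  targets=[
    [1, -0.5, -1.5, -0.5, 0],
    [1, -0.8, -5, -1, 0],
    [1, -1, -9, -1, 0],
    [1, -1.2, -13, -1, 0],
    [1, -1.5, -17, -1, 0],
    [1, -1.8, -21, -1, 0],
    [1, -2, -25, -1, 0],
    [1, -2.3, -29, -1, 0],
    [1, -2.5, -33, -1, 0],
    [1, -2.6, -36, -1, 0],
  ],
)

```text
clock: 7.55
eef_pos: [468.0, 215.9, 93.3]
tool_rot: [-3.14, -0.0, -0.152]
force: [0.1, -1.2, 0.1]
width: 11.0
gripper_force: 59.8
```

Request:
play_rows(
  targets=[
    [1, 0, 0, 0, 0],
    [1, 0, 0, 0, 0],
    [1, 0, 0, 0, 0],
  ],
)

```text
clock: 7.85
eef_pos: [467.9, 211.1, 93.2]
tool_rot: [3.14, 0.0, -0.157]
force: [-0.2, 0.0, -0.6]
width: 10.9
gripper_force: 59.7
```

```bash
python3 - <<'E'
from h import *
print(ctrl.finger_overhang)
s=ctrl.read_state(); print(s['eef_pos'],s['tool_rot'],s['force'])
im,d,P,E,f,c=grab('wrist','c5.png')
for o in ['plug','tray']:
  for r in ctrl.trace('wrist',o)[:2]:
    p=P[r['pixels']]; print(o,r['confidence'],r['bbox'],np.nanmedian(p,0), np.nanpercentile(p[:,2],[2,50,98]),cv2.minAreaRect(p[~np.isnan(p[:,0])][:,:2].astype(np.float32)))
m=(P[...,1]>150)&(P[...,2]>50); m[230:]=0; m[:, :270]=0;m[:,370:]=0
q=P[m]; print(len(q)); A=np.c_[q[:,:2],np.ones(len(q))]; print(np.linalg.lstsq(A,q[:,2],rcond=None)[0], np.nanpercentile(q[:,2],[5,50,95]))
E
```

```text
25.0
[467.92370593 211.05008963  93.23570285] [ 3.14032989e+00  3.88739938e-04 -1.56719835e-01] [-0.24007221  0.01679362 -0.58168001]
plug 0.85 [288.6, 140.3, 351.4, 303.2] [500.46988752 208.76329901  86.41376405] [77.22227589 86.41376405 96.87823944] ((491.99365234375, 206.1580810546875), (30.051546096801758, 73.65779876708984), 85.85221862792969)
plug 0.57 [89.9, 221.7, 140.9, 261.7] [475.32296617 361.48029845  16.854487  ] [ 2.71094161 16.854487   20.52477101] ((473.2010498046875, 370.55462646484375), (26.5014591217041, 38.731754302978516), 8.717374801635742)
tray 0.91 [150.5, 23.0, 468.1, 279.7] [511.2197982  193.27904449   3.62386053] [ 2.12855226  3.62386053 14.78544077] ((490.5504150390625, 210.5691680908203), (150.3786163330078, 193.5314178466797), 15.233869552612305)
4445
[-2.29413868e-02  1.91366460e-03  9.68694120e+01] [79.4896412  86.16970487 87.24364317]
```

View pics/c5.png

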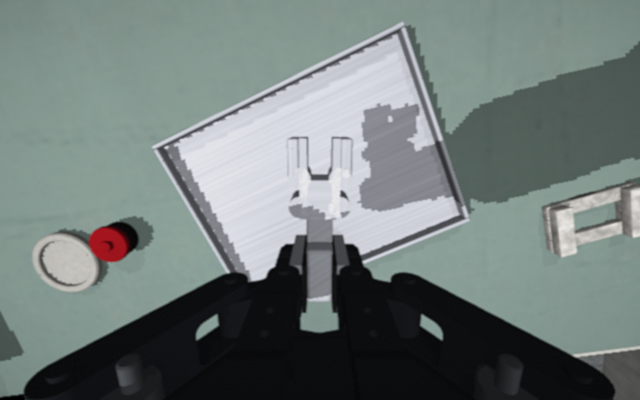

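The plug hangs level over the tray (fork at about pixel (320,170)) and well inside its walls. I'll lower it.

Request:
play_rows(
  targets=[
    [1, 1, 0, 1.5, 0],
    [1, 1, 0, 3, 0],
    [1, 1, 0, 4.5, 0],
    [1, 1, 0, 5.6, 0],
    [1, 1, 0, 6.0, 0],
    [1, 1, 0, 6.2, 0],
    [1, 1, 0, 6.2, 0],
    [1, 1, 0, 6.2, 0],
  ],
)

```text
clock: 8.8
eef_pos: [478.4, 211.1, 31.8]
tool_rot: [-3.141, -0.001, -0.155]
force: [-0.3, 0.0, -0.8]
width: 11.1
gripper_force: 59.7
```

Request:
play_rows(
  targets=[
    [1, 0, 0, 0.1, 0],
    [1, 0, 0, 0.2, 0],
    [1, 0, 0, 0.3, 0],
    [1, 0, 0, 0.3, 0],
  ],
)

```text
clock: 9.2
eef_pos: [478.1, 211.1, 28.5]
tool_rot: [-3.141, -0.0, -0.155]
force: [-0.6, 0.5, 1.8]
width: 11.1
gripper_force: 61.5
```

Request:
play_rows(
  targets=[
    [1, 0, 0, 0.05, 0],
    [1, 0, 0, 0.1, 0],
    [1, 0, 0, 0.1, 0],
  ],
)

```text
clock: 9.5
eef_pos: [478.1, 211.1, 28.5]
tool_rot: [-3.141, -0.0, -0.155]
force: [-2.7, -1.6, 12.3]
width: 10.4
gripper_force: 67.5
```

```bash
python3 - <<'E'
from h import *
for i in range(2):
    s=ctrl.read_state(); im,d,P,E,f,c=grab('wrist')
    m=np.zeros(d.shape,bool); m[130:230,270:370]=1; m&=(P[...,2]>12)&(P[...,2]<40)
    q=P[m]; print(s['eef_pos'],s['force'],np.nanpercentile(q[:,2],[5,25,50,75,95])); 
    print(P[100:130,310:330,2].mean())
E
```

```text
[478.12120523 211.11209365  28.47615167] [-2.71366345 -1.62490181 12.34964499] [19.81961738 21.03137018 21.47294552 21.92174618 22.51122197]
nan
[478.13372364 211.08523063  28.45471984] [-1.49620592 -0.2735386  12.10542433] [19.79697344 21.00995893 21.47724149 21.89258842 22.50760772]
nan
```

Request:
play_rows(
  targets=[
    [0.88, 0, 0, -0.05, 0],
    [0.85, 0, 0, -0.05, 0],
    [0.82, 0, 0, -0.05, 0],
    [0.78, 0, 0, -0.05, 0],
    [0.7, 0, 0, -0.05, 0],
    [0.6, 0, 0, -0.05, 0],
    [0.6, 0, 0, -0.05, 0],
  ],
)

```text
clock: 10.3
eef_pos: [477.8, 210.8, 27.5]
tool_rot: [3.141, 0.0, -0.155]
force: [-0.9, -0.2, -0.7]
width: 34.4
gripper_force: 0.0
```

```bash
python3 - <<'E'
from h import *
s=ctrl.read_state(); im,d,P,E,f,c=grab('wrist','c6.png')
m=np.zeros(d.shape,bool); m[130:230,270:370]=1; m&=(P[...,2]>12)&(P[...,2]<40)
q=P[m]; print(s['eef_pos'],s['width'],s['force'],np.nanpercentile(q[:,2],[5,25,50,75,95])) 
E
```

```text
[477.81118436 210.76694046  27.548327  ] 34.35593684117161 [-0.87468933 -0.23662949 -0.67078188] [18.10239295 18.99711624 19.4439141  19.88133029 20.47401655]
```

View pics/c6.png

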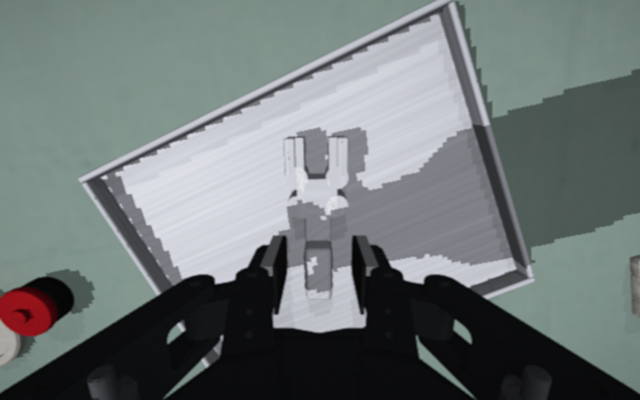

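The plug lies flat in the tray (fork top at 19 mm, as it should be, at about pixel (317,180)). Next I'll lift, close the fingers and go above the knob.

Request:
play_rows(
  targets=[
    [0.6, 0, 0, -2, 0],
    [0.6, 0, 0, -6, 0],
    [0.6, 0, 0, -10, 0],
    [1, 0, 0, -13, 0],
    [1, 1, 4, -13, 0],
    [1, 2, 8, -13, 0],
    [1, 4, 12, -13, 0],
    [1, 5, 16, -13, 0],
    [1, 6, 20, -13, 0],
    [1, 7, 24, -13, 0],
  ],
)

```text
clock: 11.35
eef_pos: [509.8, -38.7, 157.6]
tool_rot: [3.141, 0.0, -0.155]
force: [1.2, 0.2, -0.2]
width: 0.1
gripper_force: 0.0
```

Request:
play_rows(
  targets=[
    [1, 1, 4, 0, 0],
    [1, 2, 8, 0, 0],
    [1, 4.5, 12, 0, 0],
    [1, 4.5, 12, 0, 0],
    [1, 4.5, 12, 0, 0],
    [1, 4.5, 12, 0, 0],
    [1, 4.5, 12, 0, 0],
  ],
)

```text
clock: 12.05
eef_pos: [535.7, -160.6, 157.6]
tool_rot: [-3.141, 0.001, -0.153]
force: [-0.0, -0.2, -0.8]
width: 0.0
gripper_force: 0.0
```

```bash
python3 - <<'E'
from h import *
s=ctrl.read_state(); print(s['clock'],s['eef_pos'],s['tool_rot'],s['width'],s['force'])
im,d,P,E,f,c=grab('wrist','w7.png')
k=fit(P,91,98,(510,565),(-190,-135)); print(k, (np.linalg.inv(tool(s))@[*k[2][0],94,1]).round(1))
q=P[(P[...,2]>80)&(P[...,2]<91)&(np.hypot(P[...,0]-554,P[...,1]+133.6)<8)]; print('post',len(q),q.mean(0),np.percentile(q[:,2],[50,90]))
print(proj([535.3,-162,94],E,f,c),proj([554,-133.6,86],E,f,c))
E
```

```text
12.05 [ 535.70192251 -160.55840762  157.61415875] [-3.14063710e+00  1.00358531e-03 -1.52721442e-01] 0.04953803937412652 [-0.01714554 -0.22449867 -0.76971812]
(1202, np.float64(94.1), ((537.8738403320312, -162.9468994140625), (30.732370376586914, 25.701427459716797), 72.93130493164062)) [ 2.6  2.1 63.6  1. ]
post 76 [ 554.29424496 -133.92327636   85.50492918] [86.27336379 87.05729655]
(np.float64(321.98003572322216), np.float64(226.50706092705258)) (np.float64(276.4145035128646), np.float64(202.79672513838864))
```

Request:
play_rows(
  targets=[
    [1, 0, 0.1, 1.5, 0],
    [1, 0, 0.1, 2.8, 0],
    [1, 0, 0.1, 3.5, 0],
    [1, 0, 0.1, 3.5, 0],
    [1, 0, 0.1, 3.5, 0],
    [1, 0, 0.1, 3.5, 0],
  ],
)

```text
clock: 12.7
eef_pos: [536.2, -163.5, 123.2]
tool_rot: [3.141, -0.001, -0.155]
force: [-0.1, -0.9, -0.3]
width: -0.0
gripper_force: 0.0
```

Request:
play_rows(
  targets=[
    [1, 0, 0, 0.15, 0],
    [1, 0, 0, 0.3, 0],
    [1, 0, 0, 0.45, 0],
    [1, 0, 0, 0.6, 0],
    [1, 0, 0, 0.75, 0],
    [1, 0, 0, 0.75, 0],
    [1, 0, 0, 0.75, 0],
  ],
)

```text
clock: 13.4
eef_pos: [536.0, -163.5, 115.7]
tool_rot: [-3.142, -0.001, -0.155]
force: [-0.6, 0.1, 5.7]
width: 0.1
gripper_force: 2.8
```

```bash
cat > m.py <<'E'
from h import *
s=ctrl.read_state(); print(s['clock'],s['eef_pos'],s['force'],s['width'])
im,d,P,E,f,c=grab('wrist','w8.png')
post=P[(P[...,2]>82)&(P[...,2]<91)&(np.hypot(P[...,0]-554.3,P[...,1]+133.9)<6)]
k=P[(P[...,2]>78)&(P[...,2]<97)&(np.hypot(P[...,0]-535.3,P[...,1]+162)<13)]
print('post',len(post),np.percentile(post[:,2],[20,50,80]) if len(post) else '')
h,e=np.histogram(k[:,2],np.arange(78,98)); print('knob',len(k),np.median(k[:,2]),h)
E
python3 m.py
```

```text
13.4 [ 536.01132817 -163.52890175  115.74042325] [-0.62484189  0.06328204  5.66738913] 0.07833914138949391
post 118 [85.19839072 86.32617018 86.80988547]
knob 215 91.0432090928606 [ 0  0  0  0  0  0  0  0  0  0  2  9 87 88  8  0  1  4 16]
```

Request:
play_rows(
  targets=[
    [1, 0, 0, 0.12, 0],
    [1, 0, 0, 0.24, 0],
    [1, 0, 0, 0.36, 0],
    [1, 0, 0, 0.45, 0],
    [1, 0, 0, 0.48, 0],
    [1, 0, 0, 0.48, 0],
    [1, 0, 0, 0.48, 0],
    [1, 0, 0, 0.48, 0],
  ],
)

```text
clock: 14.25
eef_pos: [536.0, -163.5, 111.3]
tool_rot: [-3.141, -0.001, -0.155]
force: [-1.9, 0.1, 7.9]
width: -0.2
gripper_force: 4.1
```

```bash
python3 m.py; python3 m.py; python3 - <<'E'
import cv2
cv2.imwrite('pics/c8.png',cv2.resize(cv2.imread('pics/w8.png')[100:350,170:470],(720,600),interpolation=cv2.INTER_CUBIC))
E
```

```text
14.25 [ 536.00575172 -163.4904198   111.28504785] [-1.87820049  0.0644268   7.90528118] -0.24873767876698508
post 122 [85.07987413 86.18103097 86.85948005]
knob 312 86.95812624537714 [  0   0   0   0   0   0   5  48 106  37   2   1   0  14   7  18  23  20
  31]
14.3 [ 536.01560901 -163.53044741  111.29856575] [-0.73340815  0.8555177   8.01302044] -0.13017627755569583
post 124 [85.10746048 86.11494225 86.70023942]
knob 300 87.07970823328313 [ 0  0  0  0  0  0  3 40 99 48  1  0  5 10 12 17 24 18 23]
```

View pics/c8.png

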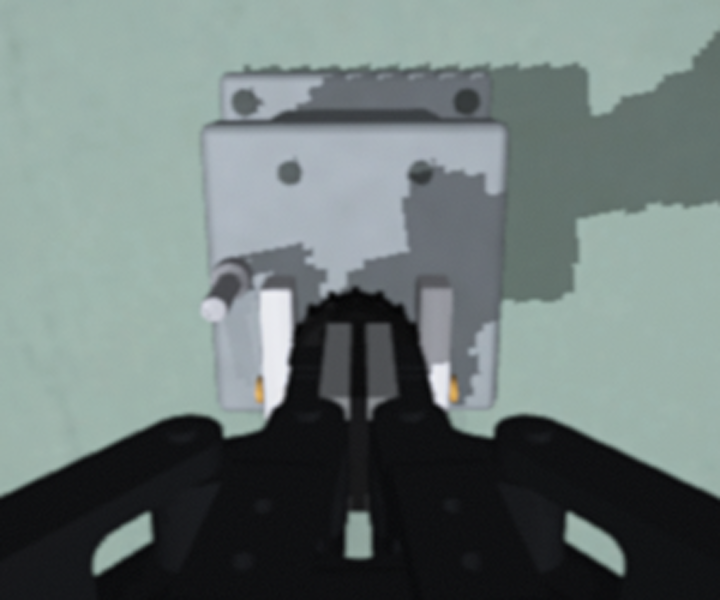

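The crop shows the closed fingertips on the knob and the post free at the left (crop pixel (213,308)). The knob reads about 86.4 and the post about 86.1, so I'll press 0.4 mm more and hold.

Request:
play_rows(
  targets=[
    [1, 0, 0, 0.04, 0],
    [1, 0, 0, 0.04, 0],
    [1, 0, 0, 0.04, 0],
    [1, 0, 0, 0.04, 0],
    [1, 0, 0, 0.04, 0],
    [1, 0, 0, 0.04, 0],
  ],
)

```text
clock: 14.95
eef_pos: [536.0, -163.5, 110.9]
tool_rot: [-3.141, -0.001, -0.155]
force: [-1.6, 1.5, 8.7]
width: 0.0
gripper_force: 4.2
```

```bash
cat >>m.py <<'E'
k=k[k[:,2]<89]; print('knob med',np.median(k[:,2]),k[:,2].mean())
E
python3 m.py; python3 m.py
```

```text
14.95 [ 536.01317209 -163.52403776  110.91915908] [-1.5678504   1.54551914  8.68697516] 0.019895992403423404
post 122 [84.9779695  86.20404087 86.88067426]
knob 308 86.65824120069492 [ 0  0  0  0  0  0 11 85 81 19  0  0  8  8 18 15 17 27 19]
knob med 86.04673665635526 86.06100246317418
15.0 [ 536.00073516 -163.5204695   110.90899194] [-1.31870177  0.63815316  8.27096971] -0.04384239080866663
post 119 [85.4451311  86.17873876 86.80788373]
knob 311 86.50574543862766 [ 0  0  0  0  0  0 10 84 99 10  0  0  6 10 13 15 25 19 20]
knob med 86.072685239285 86.06430648522887
```

The knob is at 86.06, level with the post. I'll hold for 4 s.

Request:
play_rows(
  targets=[
    [1, 0, 0, 0, 0],
    [1, 0, 0, 0, 0],
    [1, 0, 0, 0, 0],
    [1, 0, 0, 0, 0],
    [1, 0, 0, 0, 0],
    [1, 0, 0, 0, 0],
    [1, 0, 0, 0, 0],
    [1, 0, 0, 0, 0],
    [1, 0, 0, 0, 0],
    [1, 0, 0, 0, 0],
  ],
)

```text
clock: 16.05
eef_pos: [536.0, -163.5, 110.9]
tool_rot: [-3.141, -0.001, -0.155]
force: [-1.7, 0.6, 7.5]
width: -0.2
gripper_force: 4.2
```

Request:
play_rows(
  targets=[
    [1, 0, 0, 0, 0],
    [1, 0, 0, 0, 0],
    [1, 0, 0, 0, 0],
    [1, 0, 0, 0, 0],
    [1, 0, 0, 0, 0],
    [1, 0, 0, 0, 0],
    [1, 0, 0, 0, 0],
    [1, 0, 0, 0, 0],
    [1, 0, 0, 0, 0],
    [1, 0, 0, 0, 0],
  ],
)

```text
clock: 17.05
eef_pos: [536.0, -163.5, 110.9]
tool_rot: [-3.141, -0.001, -0.155]
force: [-2.6, 0.9, 8.5]
width: -0.4
gripper_force: 4.2
```

Request:
play_rows(
  targets=[
    [1, 0, 0, 0, 0],
    [1, 0, 0, 0, 0],
    [1, 0, 0, 0, 0],
    [1, 0, 0, 0, 0],
    [1, 0, 0, 0, 0],
    [1, 0, 0, 0, 0],
    [1, 0, 0, 0, 0],
    [1, 0, 0, 0, 0],
    [1, 0, 0, 0, 0],
    [1, 0, 0, 0, 0],
  ],
)

```text
clock: 18.05
eef_pos: [536.0, -163.5, 110.9]
tool_rot: [-3.141, -0.001, -0.155]
force: [-1.7, 1.1, 9.2]
width: 0.2
gripper_force: 4.2
```

Request:
play_rows(
  targets=[
    [1, 0, 0, 0, 0],
    [1, 0, 0, 0, 0],
    [1, 0, 0, 0, 0],
    [1, 0, 0, 0, 0],
    [1, 0, 0, 0, 0],
    [1, 0, 0, 0, 0],
    [1, 0, 0, 0, 0],
    [1, 0, 0, 0, 0],
    [1, 0, 0, 0, 0],
    [1, 0, 0, 0, 0],
  ],
)

```text
clock: 19.05
eef_pos: [536.0, -163.5, 110.9]
tool_rot: [-3.141, -0.001, -0.155]
force: [-1.2, -0.1, 10.1]
width: 0.2
gripper_force: 4.2
```

```bash
python3 m.py; python3 -c "
from cell import ctrl
print(ctrl.finish_job())"
```

```text
19.05 [ 535.97929654 -163.48621931  110.9057331 ] [-1.24129415 -0.0640252  10.11221202] 0.203318888974216
post 117 [85.22581484 86.13091988 86.67242137]
knob 325 86.70279240245597 [ 0  0  0  0  0  2 16 70 92 20  0  0  7 11 16 21 21 28 21]
knob med 86.09630032221926 86.04661920222705
the job is handed in; nothing more can be done
None
```

The plug lies flat in the tray after settling about 2 mm at release, and the knob was held level with the post (about 86 mm, 8 mm down) for over 4 s and was still held when I handed the job in at 19 s.

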